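# Seat the off-centre egg cup in the well of its saucer by light nudges

### The job

Two boiled eggs are set out for breakfast, but one egg cup stands off the middle of its saucer, its foot up on the edge of the round well. Nudge that cup across gently with the fingertips until its foot drops fully into the well and it stands level in the middle, egg still in it: push only on the outside of the cup from one side at a time, never with fingers on both sides of it, and do not press hard, tip or lift it, or touch the egg. Leave its saucer where it stands, and leave the other egg cup and everything else alone.

Things in the scene. Friction and masses are not known exactly. Their poses are not given: they have to be found in the camera images.
- cup_a: The egg cup to be seated: glazed egg cup, 48 mm high: flat round foot 46 mm wide and 3 mm thick, narrow waist, round bowl, widest (54 mm) 30 mm up; about 130 g. Origin: centre of the foot's underside; z up its axis. Round, yaw has no meaning. It starts 10 to 20 mm off the well's centre with its foot up on the well's edge, level or leaning 7 degrees. Seated, its origin is 5 mm above saucer_a's.
- saucer_a: Saucer under the off-centre cup: round glazed saucer 130 mm wide, rim 13 mm high, 320 g, loose on the worktop. Middle: flat-floored round well 52 mm wide, floor 5 mm above the worktop, 3 mm deep, so the flat band round it is 8 mm up. Origin: centre of its underside; z up. The foot has 3 mm of play all round in the well.
- egg_a: Egg in the off-centre cup: brown hen's egg, 44 x 55 mm, loose in its cup, blunt end down; its top is 76 mm above the cup's foot. Origin: its middle at the widest level, 45 mm above the foot.
- cup_b: The other egg cup, already seated; leave it. glazed egg cup, 48 mm high: flat round foot 46 mm wide and 3 mm thick, narrow waist, round bowl, widest (54 mm) 30 mm up; about 130 g. Origin: centre of the foot's underside; z up its axis. Round, yaw has no meaning. 
- saucer_b: Saucer of the seated cup; leave it. round glazed saucer 130 mm wide, rim 13 mm high, 320 g, loose on the worktop. Middle: flat-floored round well 52 mm wide, floor 5 mm above the worktop, 3 mm deep, so the flat band round it is 8 mm up. Origin: centre of its underside; z up. 
- egg_b: Egg in the seated cup; leave it. brown hen's egg, 44 x 55 mm, loose in its cup, blunt end down; its top is 76 mm above the cup's foot. Origin: its middle at the widest level, 45 mm above the foot.
- teaspoon_1: Steel teaspoon lying in front of the saucers, near the edge, 138 x 28 x 12 mm; origin: centre of its underside, x along it. Leave it.
- salt_shaker: Salt shaker with metal top, 44 mm wide, 90 mm high, behind the saucers; origin: centre of its underside. Leave it.
- jam_jar: Jam jar, 68 mm wide, 84 mm high, behind the right place; origin: centre of its underside. Leave it.
- mug: Mug with a handle, 92 x 127 x 93 mm, behind the left place; origin: centre of its underside. Leave it.
- spice_tin: Low round tin, 62 mm wide, 35 mm high, at the left; origin: centre of its underside. Leave it.
Mind the look-alikes: they are no part of the job. Leave any purple look-alike of the egg_a alone.

How it is judged (in metres and radians):
At the end, for the whole second after the job is handed in: The off-centre cup stands level (1.7 degrees) and still, foot down on the well floor (1.3 mm), axis within 4.5 mm of the saucer's centre, egg in it; its saucer within 12 mm, the other cup, egg and saucer within 6 mm, the salt shaker within 15 mm of where they stood (horizontal distance between cup_a and saucer_a below 0.0045 m and z of cup_a in the frame of saucer_a below 0.0063 m and angle between each of cup_a, cup_b's own z axis and vertical below 0.03 rad and z of egg_a in the frame of cup_a between 0.039 and 0.051 m and linear speed of cup_a below 0.01 m/s and linear speed of egg_a below 0.02 m/s and distance of saucer_a from where it was at the start of the episode below 0.012 m and horizontal distance between cup_b and saucer_b below 0.0045 m and z of cup_b in the frame of saucer_b below 0.0063 m and z of egg_b in the frame of cup_b between 0.039 and 0.051 m and distance of each of saucer_b, cup_b, egg_b from where it was at the start of the episode below 0.006 m and distance of salt_shaker from where it was at the start of the episode below 0.015 m); the robot touches nothing.
It fails at once if the saucer under the off-centre cup is shoved more than 12 mm from its place (distance of saucer_a from where it was at the start of the episode above 0.012 m).
It fails at once if the off-centre cup is tipped more than 16 degrees, lifted, or pushed to the saucer's rim, or an egg comes out of its cup (angle between cup_a's own z axis and vertical above 0.28 rad or z of cup_a in the frame of saucer_a above 0.018 m or horizontal distance between cup_a and saucer_a above 0.04 m or not (z of egg_a in the frame of cup_a between 0.039 and 0.051 m) or not (z of egg_b in the frame of cup_b between 0.039 and 0.051 m)).
It fails at once if the off-centre cup is pressed with more than 10 N, or the fingers are put round it (tool point down over the cup) (contact force between any of the fingers, the arm and cup_a above 10 N or (horizontal distance between the grasp point and cup_a below 0.024 m and height (world z) of the grasp point below 0.085 m)).
It fails at once if the robot touches an egg (contact force between any of the fingers, the arm and egg_a above 0.3 N or contact force between any of the fingers, the arm and egg_b above 0.3 N).
It fails at once if the other egg cup, its saucer or egg is moved more than 6 mm, the salt shaker 15 mm, or another thing bumped (2 N) (distance of any of saucer_b, cup_b, egg_b from where it was at the start of the episode above 0.006 m or distance of salt_shaker from where it was at the start of the episode above 0.015 m or contact force between any of the fingers, the arm and teaspoon_1 above 2 N or contact force between any of the fingers, the arm and jam_jar above 2 N or contact force between any of the fingers, the arm and mug above 2 N or contact force between any of the fingers, the arm and spice_tin above 2 N).
It also fails if it takes over 42 s, if anything falls off the work surface, if the arm or the gripper's body presses on something with over 40 N, if the wrist force passes 120 N, or if a joint passes its speed limit or range.

### The arm

A 6-joint arm with a two-finger parallel gripper is mounted at the origin on a cart in front of the work surface, level with it; the furniture and walls round the work are solid. World frame = base frame: x ahead of the robot, y to its left, z up, the work surface at z = 0. Lengths are in mm, angles in degrees, forces in N, time in s.
With the tool pointing down it reaches from about 300 to 850 mm from the base axis. Payload 4.2 kg.
Tool frame: the origin (TCP) lies between the finger pads, 19 mm behind the fingertips; this is the grasp point; z points along the fingers, y is the line along which they close (so a half turn about z gives the same grasp; the last joint's range is limited). The gripper opens to 91 mm and grips with 3 to 60 N. Pads are 32 mm wide; open, the fingers measure 118 mm over their backs; the gripper's body (76 mm by 178 mm) begins 60 mm behind the grasp point.
Start: joints at [-68.583, 18.312, 89.639, -0, 72.044, -1.146], TCP at [220.632, -531.002, 232.776] pointing down, gripper open.
Joint ranges: [-177.97, 177.97], [-48.28, 115.42], [12.27, 149.76], [-77.06, 257.06], [2.81, 150.46], [-146.56, 146.56]. Speed limits (degrees/s): [147.25, 147.25, 180, 180, 180, 180].

### API

Orientations are given as [roll, pitch, yaw] about the fixed x, y, z axes, in that order (R = Rz(yaw) Ry(pitch) Rx(roll)).
In Python, from workcell import env, cams gives the robot as it stands.
- The arm moves only by the tool apply_moves, never from a script. Its argument "deltas" is a list of rows, each a list of 5 numbers: the shift along the tool's x, y, z in m, then the turn about the tool's z in rad, then the opening, from -1 (shut) to 1 (fully open), so that 0 is half open. In form: [[tx, ty, tz, roll, gripper], ...]. A call has 1 to 5 rows; each row is the pose to reach, as a shift and turn from the pose commanded when the call began, along the tool's axes at that moment; what a row does not reach only later rows make up. A row lasts 1/10 s, in which the tool goes at most 50 mm and 8.59 degrees, less where a joint would pass 70% of its speed; a pose out of reach is approached as far as the arm can. A call with a gripper value outside its range is refused whole. The fingers move at their own pace and stop on an object; "grip_force" is the grip in N (left out, the last holds). Time passes only in rows, so rows that repeat a pose let the fingers close. It gives the time, the measured TCP pose, the force, the opening and the grip force at its end, in the units of the state.
- env.state(): the state, without advancing time (a new reading comes with each control period).
- cams.grab_frame(name): name is "side" or "top" or "wrist"; returns the picture (480x640x3 uint8, blue, green, red); there is no depth.
- cams.get_calibration(name): a dict with "mtx" (3x3 intrinsics, pixels), "eye" and "attitude" of the camera in the world; the wrist camera has in their place "tool_from_camera" (4x4, takes a point from camera to tool coordinates, whose origin is the TCP and whose axes are the flange's). Camera axes: x right, y down, z forward; pixel columns grow to the right and rows downward; lengths in mm; the calibration is good to about 2 mm. A picture is of the moment at which its call begins: read the wrist's pose just before it. get_calibration takes no time and is no camera call.
- env.job_done(): hands the job in; it is judged then, once.
The state is a dict: "time_s": time; "qpos": joint angles; "qvel": joint speeds; "effort": joint torques, N m; "ee_pos": TCP position; "ee_rot": TCP orientation; "force": force on the tool from outside, world axes, zero at the start; "torque": the same for the moment, N m; "gripper_width": finger opening in mm; "gripper_force": force on a finger pad.
Only numpy, scipy, OpenCV 4.12 (cv2) and the standard library are available. Lean on these libraries where they do the work, as an engineer would, in place of code of your own. Each camera call takes 0.05 s, during which the arm holds its last target. There are 200 camera calls.

## Working session

There is one attempt and no reset: what is moved stays moved. The work goes in short steps, Python scripts to look and compute and a tool call to move; the robot and the scene stay as the last step left them, time stands still between calls to the robot, and variables do not carry over. Pictures are saved under pics/ and viewed, at most 10 in all, crops included, and the job is handed in when it is done.

Besides the shell and the picture viewer there is one more tool, called as a command line: name --pt "numbers of a row" for each row, then --argument value for the rest. apply_moves: Moves the arm, as the interface text tells. Its arguments: {"type":"object","properties":{"deltas":{"type":"array"},"grip_force":{"type":"number"}},"required":["deltas"]}

```bash
mkdir -p pics; python3 - <<'E'
from workcell import env, cams
import cv2
for n in ("top","side"):
    cv2.imwrite(f"pics/{n}0.png",cams.grab_frame(n)); c=cams.get_calibration(n); print(n,c)
print(env.state()); print(cams.get_calibration("wrist"))
E
```

```text
top {'mtx': array([[473.21107272,   0.        , 313.80414234],
       [  0.        , 473.21107272, 239.41199543],
       [  0.        ,   0.        ,   1.        ]]), 'eye': array([379.18473452, 238.98701436, 924.45939812]), 'attitude': array([-166.19556335,    0.21475621,  -90.99362754])}
side {'mtx': array([[462.44791427,   0.        , 322.72013798],
       [  0.        , 462.44791427, 237.01896194],
       [  0.        ,   0.        ,   1.        ]]), 'eye': array([ 761.89050079, -406.06152382,  700.62385672]), 'attitude': array([-133.06207014,   -0.7280858 ,   15.77500309])}
{'time_s': 0.1, 'qpos': array([-6.85828609e+01,  1.83479675e+01,  8.96986993e+01, -1.31073873e-03,
        7.20420138e+01, -1.14635981e+00]), 'qvel': array([-0.09786572, -0.03616635, -0.04270209,  0.01059549, -0.06518274,
        0.00810312]), 'effort': array([ 1.22214806e-03, -4.13332164e+01, -2.32510024e+01,  7.29881390e-02,
        4.21713176e-02, -6.19279535e-05]), 'ee_pos': array([ 220.4736406 , -530.61286267,  232.00927696]), 'ee_rot': array([-1.79911312e+02, -5.28172277e-04,  2.25639036e+01]), 'force': array([-0.24321702, -0.17570131,  0.58873884]), 'torque': array([-0.01545451, -0.03395965,  0.00820372]), 'gripper_force': 0.0, 'gripper_width': 91.48798279258158}
{'mtx': array([[420.6379917 ,   0.        , 312.49951187],
       [  0.        , 420.6379917 , 244.14805385],
       [  0.        ,   0.        ,   1.        ]]), 'tool_from_camera': array([[-5.32037812e-04, -9.60941382e-01, -2.76751471e-01,
         7.85614487e+01],
       [ 9.99999799e-01, -6.06749080e-04,  1.84326375e-04,
         5.25348386e-01],
       [-3.45045542e-04, -2.76751317e-01,  9.60941512e-01,
        -1.51566700e+02],
       [ 0.00000000e+00,  0.00000000e+00,  0.00000000e+00,
         1.00000000e+00]])}
```

View pics/top0.png

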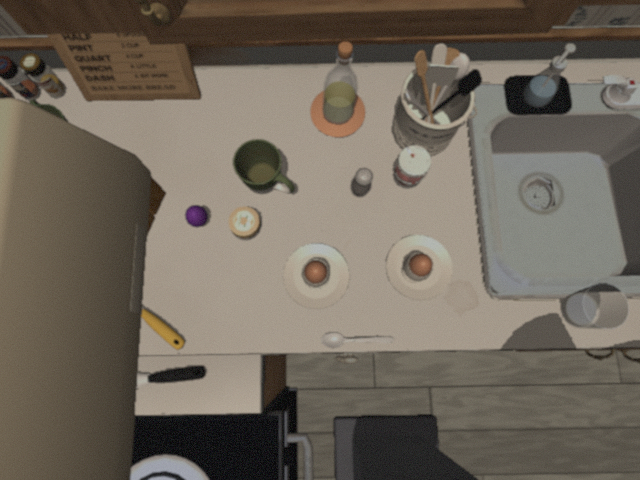

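View pics/side0.png

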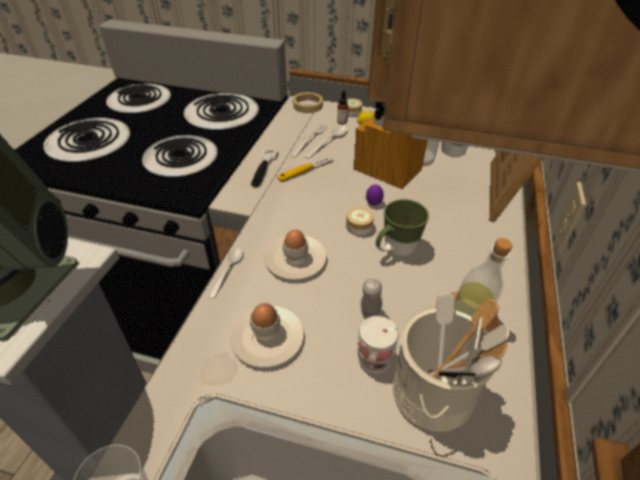

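The top view shows two saucers, the left near (317,275) and the right near (419,267). The salt shaker is at (361,181), the jam jar at (411,165) and the spoon at (358,339). I'll enlarge both saucers to see which cup is off-centre.

```bash
cat > h.py <<'E'
import numpy as np, cv2
from scipy.spatial.transform import Rotation as R
from workcell import env, cams
def cam(n, st=None):
    c=cams.get_calibration(n)
    if n=="wrist":
        T=c["tool_from_camera"]; Rt=R.from_euler("xyz",st["ee_rot"],degrees=True).as_matrix()
        return c["mtx"], Rt@T[:3,:3], Rt@T[:3,3]+st["ee_pos"]
    return c["mtx"], R.from_euler("xyz",c["attitude"],degrees=True).as_matrix(), np.array(c["eye"])
def back(C,px,z):
    K,A,e=C; px=np.atleast_2d(px).astype(float)
    d=(A@np.linalg.inv(K)@np.c_[px,np.ones(len(px))].T).T
    return (e+d*((z-e[2])/d[:,2])[:,None])
def proj(C,P):
    K,A,e=C; q=(K@A.T@(np.atleast_2d(P)-e).T).T
    return q[:,:2]/q[:,2:]
E
python3 - <<'E'
from h import *
t=cv2.imread("pics/top0.png"); s=cv2.imread("pics/side0.png")
a=[cv2.resize(x,(400,300),interpolation=cv2.INTER_CUBIC) for x in (t[242:308,273:361],t[234:300,375:463],s[223:289,251:339],s[295:370,217:317])]
cv2.imwrite("pics/c0.png",np.vstack([np.hstack(a[:2]),np.hstack(a[2:])]))
for n,l in (("top",[(317,275),(419,267)]),("side",[(296,258),(268,335)])):
    print(n,back(cam(n),l,10).round())
# egg colour blobs
for n,im in (("top",t),("side",s)):
    h=cv2.cvtColor(im,cv2.COLOR_BGR2HSV)
    b,g,r=[im[...,i].astype(int) for i in range(3)]
    m=((r-b>45)&(r-g>25)).astype(np.uint8)
    k,lab,st,ce=cv2.connectedComponentsWithStats(m)
    for i in range(1,k):
        if 150<st[i,4]<900 : print(n,st[i],ce[i].round(1), back(cam(n),ce[i],58).round(1))
E
```

```text
top [[532. 234.  10.]
 [544.  33.  10.]]
side [[533. 230.  10.]
 [545.  34.  10.]]
top [338  41  14  15 156] [344.9  47.5] [[1004.5  166.4   58. ]]
top [411 255  21  21 309] [421.1 264.9] [[539.7  40.   58. ]]
top [306 262  19  20 302] [315.1 271.8] [[530.3 237.3  58. ]]
top [141 310  43  39 520] [162.2 329.7] [[429.5 514.7  58. ]]
side [290  51  97  49 897] [352.6  75.5] [[ 466.8 1026.9   58. ]]
side [277 162  37  19 284] [294.2 170.8] [[454.  462.3  58. ]]
side [346 207  28  19 237] [359.6 216.4] [[640.9 342.7  58. ]]
side [214 227  25  33 447] [224.1 239.4] [[394.1 194.6  58. ]]
side [284 228  21  21 337] [294.  238.8] [[528.5 236.2  58. ]]
side [494 237  19  19 261] [502.8 245.5] [[936.6 337.1  58. ]]
side [252 302  24  26 488] [263.3 314.8] [[538.1  40.1  58. ]]
side [480 342  28  17 236] [495.9 351.4] [[925.2  76.9  58. ]]
```

View pics/c0.png

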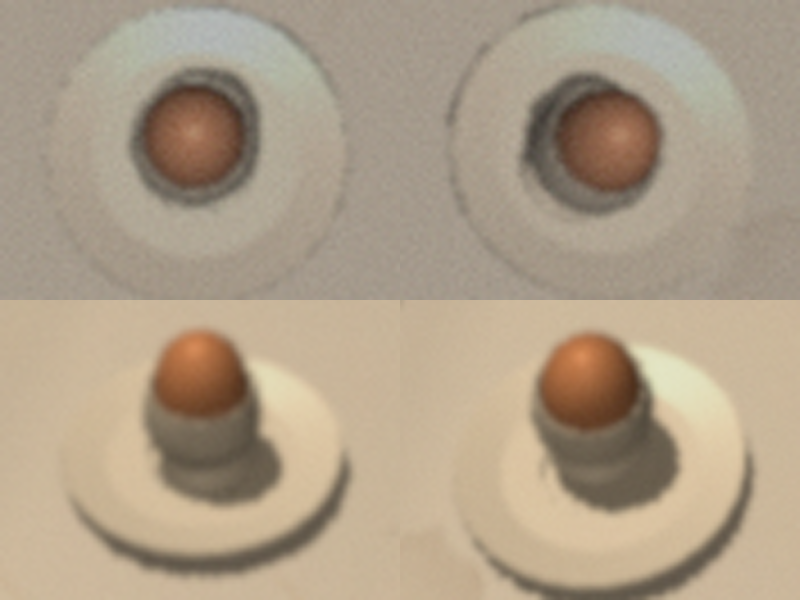

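apply_moves --pt "0.035 -0.034 0 0 -1" --pt "0.07 -0.067 0 0 -1" --pt "0.106 -0.101 0 0 -1" --pt "0.14 -0.134 0 0 -1" --pt "0.175 -0.168 0 0 -1"

```text
time_s: 0.6
ee_pos: [318.0, -306.9, 232.5]
ee_rot: [-180.0, -0.0, 22.5]
force: [1.7, 0.5, -0.3]
gripper_width: 53.9
gripper_force: 0.0
```

apply_moves --pt "0.035 -0.034 0 0 -1" --pt "0.07 -0.067 0 0 -1" --pt "0.106 -0.101 0 0 -1" --pt "0.14 -0.134 0 0 -1" --pt "0.175 -0.168 0 0 -1"

```text
time_s: 1.1
ee_pos: [415.1, -84.6, 232.7]
ee_rot: [180.0, 0.0, 22.6]
force: [0.8, -0.1, 0.3]
gripper_width: 14.1
gripper_force: 0.0
```

apply_moves --pt "0.035 -0.034 0 0.1 -1" --pt "0.07 -0.067 0 0.2 -1" --pt "0.106 -0.101 0 0.3 -1" --pt "0.116 -0.109 0 0.394 -1" --pt "0.116 -0.109 0 0.394 -1"

```text
time_s: 1.6
ee_pos: [480.6, 60.6, 232.1]
ee_rot: [180.0, 0.1, 0.2]
force: [-0.5, -1.3, -0.5]
gripper_width: 0.2
gripper_force: 0.0
```

```bash
python3 - <<'E'
from h import *
import json
st=env.state(); im=cams.grab_frame("wrist"); print(st["ee_pos"],st["ee_rot"])
cv2.imwrite("pics/w1.png",im); C=cam("wrist",st)
np.savez("w1.npz",K=C[0],A=C[1],e=C[2])
print(C[2], proj(C,[[544,33,10],[540,40,58],[532,234,10]]))
E
```

```text
[480.64037472  60.55236972 232.10822798] [1.79997772e+02 5.25805197e-02 2.05683249e-01]
[559.51444363  60.49454259 383.60238178] [[344.05477764 141.45995986]
 [339.2831705  149.5923562 ]
 [112.95362553 154.91031175]]
```

View pics/w1.png

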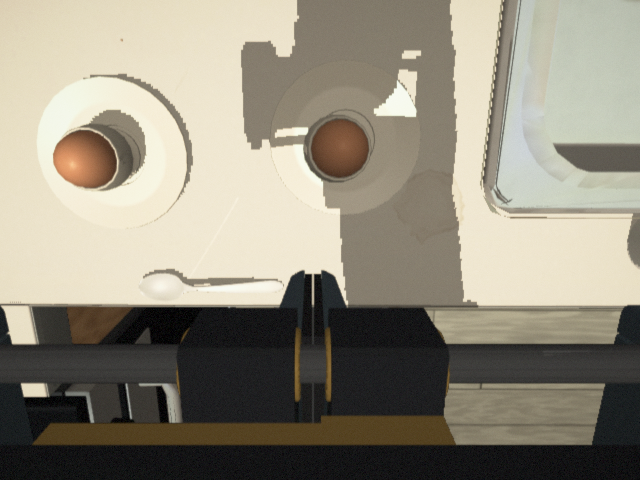

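The wrist view shows the right saucer with its rim spanning about x 271–419 and y 61–214, and the cup and egg near (340,148). The left cup looks seated at (90,160). I'll fit the right saucer's geometry and overlay the model.

```bash
cat > fit.py <<'E'
from h import *
from scipy.optimize import least_squares
def circ(c,r,z,n=72):
    a=np.linspace(0,2*np.pi,n,endpoint=False); return np.c_[c[0]+r*np.cos(a),c[1]+r*np.sin(a),np.full(n,z)]
def egg(im,C,near,z=53):
    b,g,r=[im[...,i].astype(int) for i in range(3)]
    m=((r>1.5*g)&(r-b>25)).astype(np.uint8)
    k,lab,s,ce=cv2.connectedComponentsWithStats(m)
    i=1+np.argmin(np.linalg.norm(ce[1:]-near,axis=1)+1000*(s[1:,4]<300))
    cn=max(cv2.findContours((lab==i).astype(np.uint8),0,2)[0],key=cv2.contourArea)
    (u,v),rad=cv2.minEnclosingCircle(cn)
    return s[i],(u,v),rad
def saucer(im,C,c0,r=65,z=13,band=6):
    """radial edge search about the predicted rim, robust circle fit"""
    g=cv2.GaussianBlur(im,(3,3),0).astype(float); pts=[]
    for a in np.linspace(0,2*np.pi,120,endpoint=False):
        rr=np.arange(r-band,r+band,0.4); P=np.c_[c0[0]+rr*np.cos(a),c0[1]+rr*np.sin(a),np.full(len(rr),z)]
        q=proj(C,P).astype(np.float32)
        v=np.stack([cv2.remap(g[...,k].copy(),q[:,0][:,None],q[:,1][:,None],1)[:,0] for k in range(3)],1)
        d=np.abs(v[3:]-v[:-3]).sum(1); i=d.argmax()
        if d[i]>15: pts.append(P[i+1,:2])
    pts=np.array(pts)
    f=least_squares(lambda p:np.hypot(*(pts-p[:2]).T)-p[2],[*c0,r],loss="soft_l1",f_scale=.5)
    return f.x,len(pts),np.median(abs(f.fun))
E
python3 - <<'E'
from fit import *
im=cv2.imread("pics/w1.png"); d=np.load("w1.npz"); C=(d["K"],d["A"],d["e"])
c0=back(C,[(345,137.5)],13)[0,:2]; print(c0)
for z in (13,):
    x,n,e=saucer(im,C,c0); print(z,x,n,e); x2,_,_=saucer(im,C,x[:2],band=4); print(x2)
s,uv,rad=egg(im,C,(340,148)); print(s,uv,rad)
K,A,e=C
for z in (51,53): 
    p=back(C,[uv],z)[0]; print(z,p, rad/ (K[0,0]/np.dot(A[:,2],p-e)))
c=x2[:2]
big=cv2.resize(im[50:226,260:432],None,fx=3.4,fy=3.4,interpolation=cv2.INTER_CUBIC)
def dr(P,col): cv2.polylines(big,[((proj(C,P)-[260,50]+.5)*3.4).astype(np.int32)],True,col,1)
dr(circ(c,65,13),(0,0,255)); dr(circ(c,26,8),(0,255,0))
cv2.imwrite("pics/w1c.png",big)
E
```

```text
[547.41700371  32.49159193]
13 [545.06665356  32.20786956  63.75649754] 73 0.27838539163934684
[544.73185553  32.36139967  63.60208204]
[340 149   2   2   2] (340.5, 149.5) 0.7072067856788635
51 [539.65307294  38.620411    51.        ] 0.5465517854887517
53 [539.77250306  38.75194423  53.        ] 0.5432652679204857
```

View pics/w1c.png

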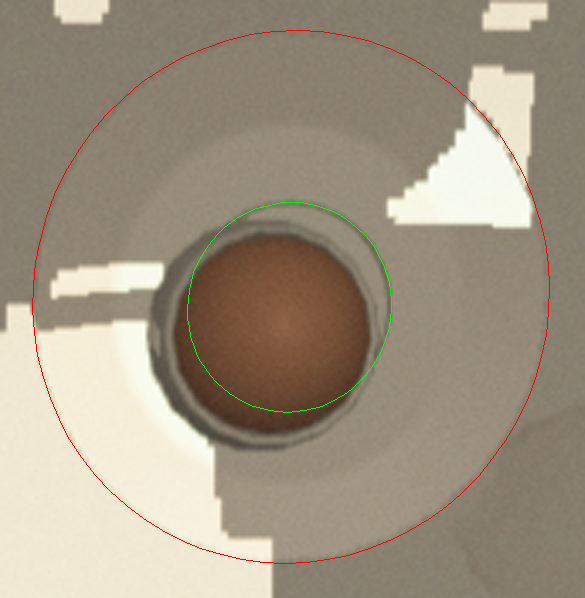

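The well (green) shows uncovered on the upper right, so cup_a is the right cup, displaced toward −x, +y. Its egg centre is at crop (273,333) and its bowl centre at about crop (266,335).

```bash
python3 - <<'E'
from fit import *
d=np.load("w1.npz"); C=(d["K"],d["A"],d["e"]); S=np.array([544.8,32.3])
for nm,u,v,z in (("egg",273,333,52),("bowl",266.5,335,37)):
    p=back(C,[(260+u/3.4-.5,50+v/3.4-.5)],z)[0]; o=S-p[:2]; print(nm,p,o,np.hypot(*o),np.degrees(np.arctan2(o[1],o[0])))
# neighbours
T=cam("top"); W=cam("wrist",env.state())
print("salt",back(T,[(361,185)],45),"jar",back(T,[(411,165)],80),"saucerB",back(C,[(113,152)],13))
E
```

```text
egg [541.25941388  39.26269599  52.        ] [ 3.54058612 -6.96269599] 7.81120256669379 -63.046302672771326
bowl [539.9670545   39.83078795  37.        ] [ 4.8329455  -7.53078795] 8.948191404007414 -57.309345590109764
salt [[703.88967083 143.72577763  45.        ]] jar [[729.63278417  50.41106684  80.        ]] saucerB [[534.68329286 232.25041228  13.        ]]
```

apply_moves --pt "0.028 -0.034 0 -0.145 -1" --pt "0.028 -0.034 0 -0.29 -1" --pt "0.028 -0.034 0 -0.435 -1" --pt "0.028 -0.034 0 -0.58 -1" --pt "0.028 -0.034 0 -0.725 -1"

```text
time_s: 2.15
ee_pos: [507.5, 91.0, 232.6]
ee_rot: [-180.0, 0.1, 41.9]
force: [-0.2, 0.6, -1.8]
gripper_width: 0.6
gripper_force: 0.0
```

apply_moves --pt "0 0 0 -0.145 -1" --pt "0 0 0 -0.29 -1" --pt "0 0 0 -0.435 -1" --pt "0 0 0 -0.58 -1" --pt "0 0 0 -0.725 -1"

```text
time_s: 2.65
ee_pos: [507.5, 90.8, 232.7]
ee_rot: [-180.0, 0.0, 83.4]
force: [-0.1, 0.0, 0.0]
gripper_width: 0.2
gripper_force: 0.0
```

apply_moves --pt "0 0 0 -0.145 -1" --pt "0 0 0 -0.29 -1" --pt "0 0 0 -0.435 -1" --pt "0 0 0 -0.58 -1" --pt "0 0 0 -0.644 -1"

```text
time_s: 3.15
ee_pos: [507.5, 90.8, 232.7]
ee_rot: [-179.9, 0.0, 120.2]
force: [0.1, 0.1, 0.4]
gripper_width: 0.6
gripper_force: 0.0
```

apply_moves --pt "0 0 0.04 0 -1" --pt "0 0 0.08 0 -1" --pt "0 0 0.11 0 -1" --pt "0 0 0.13 0 -1" --pt "0 0 0.13 0 -1"

```text
time_s: 3.65
ee_pos: [505.5, 90.7, 100.2]
ee_rot: [-179.6, -0.1, 119.9]
force: [-0.9, 0.0, 0.0]
gripper_width: 0.6
gripper_force: 0.0
```

apply_moves --pt "0.002 0.003 0.02 0 -1" --pt "0.002 0.003 0.04 0 -1" --pt "0.002 0.003 0.055 0 -1" --pt "0.002 0.003 0.055 0 -1" --pt "0.002 0.003 0.055 0 -1"

```text
time_s: 4.15
ee_pos: [510.5, 95.4, 48.9]
ee_rot: [179.9, 0.0, 120.0]
force: [-0.1, -0.4, 0.5]
gripper_width: 0.4
gripper_force: 0.0
```

```bash
python3 - <<'E'
from fit import *
st=env.state(); print(st["ee_pos"],st["ee_rot"],st["force"])
w=cams.grab_frame("wrist"); s=cams.grab_frame("side")
sc=cv2.resize(s[270:390,200:340],(480,411),interpolation=cv2.INTER_CUBIC)
wc=cv2.resize(w,(320,240)); o=np.zeros((411,800,3),np.uint8); o[:,:480]=sc; o[:240,480:]=wc
cv2.imwrite("pics/p2.png",o)
p=st["ee_pos"]; q=p[:2]-[544.8,32.3]; d=np.array([.5,-.866]); print("along",-q@d,"lat",q@[.866,.5])
E
```

```text
[510.49179664  95.39583841  48.92920241] [1.79919902e+02 4.23352516e-02 1.19950419e+02] [-0.14115824 -0.42814669  0.47311224]
along 71.79509774282647 lat 1.8370150944128447
```

View pics/p2.png

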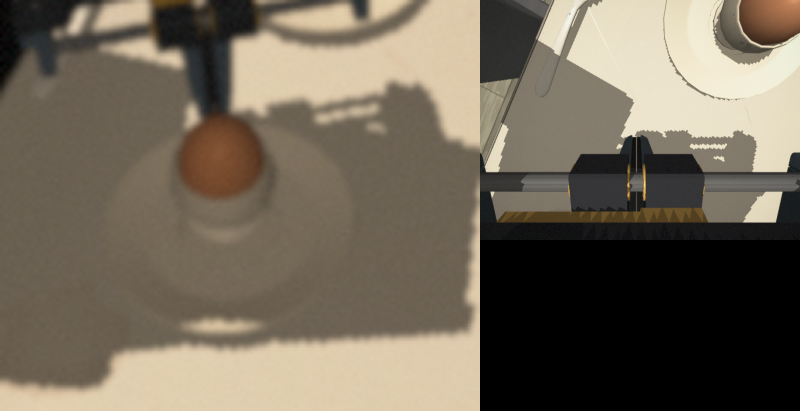

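The side view shows the closed fingers behind the cup at crop (212,100), in line with the cup and saucer. I'll close in.

apply_moves --pt "-0.004 -0.002 0.003 0 -1" --pt "-0.008 -0.002 0.004 0 -1" --pt "-0.011 -0.002 0.004 0 -1" --pt "-0.013 -0.002 0.004 0 -1" --pt "-0.015 -0.002 0.004 0 -1"

```text
time_s: 4.75
ee_pos: [515.8, 81.7, 43.8]
ee_rot: [180.0, 0.0, 120.0]
force: [-0.4, 0.2, 0.3]
gripper_width: 0.5
gripper_force: 0.0
```

apply_moves --pt "-0.0005 0 0 0 -1" --pt "-0.001 0 0 0 -1" --pt "-0.0015 0 0 0 -1" --pt "-0.002 0 0 0 -1" --pt "-0.0025 0 0 0 -1"

```text
time_s: 5.25
ee_pos: [516.8, 79.9, 43.7]
ee_rot: [-180.0, -0.0, 120.0]
force: [0.6, 0.4, 0.3]
gripper_width: 0.4
gripper_force: 0.4
```

apply_moves --pt "-0.0005 0 0 0 -1" --pt "-0.001 0 0 0 -1" --pt "-0.0015 0 0 0 -1" --pt "-0.002 0 0 0 -1" --pt "-0.0025 0 0 0 -1"

```text
time_s: 5.75
ee_pos: [518.1, 77.6, 43.7]
ee_rot: [-180.0, 0.0, 120.0]
force: [0.2, 0.5, 0.0]
gripper_width: 0.3
gripper_force: 0.4
```

apply_moves --pt "-0.0005 0 0 0 -1" --pt "-0.001 0 0 0 -1" --pt "-0.0015 0 0 0 -1" --pt "-0.002 0 0 0 -1" --pt "-0.0025 0 0 0 -1"

```text
time_s: 6.25
ee_pos: [519.4, 75.4, 43.7]
ee_rot: [180.0, 0.0, 120.0]
force: [-0.5, 1.0, -0.4]
gripper_width: 0.4
gripper_force: 0.4
```

apply_moves --pt "-0.0005 0 0 0 -1" --pt "-0.001 0 0 0 -1" --pt "-0.0015 0 0 0 -1" --pt "-0.002 0 0 0 -1" --pt "-0.0025 0 0 0 -1"

```text
time_s: 6.75
ee_pos: [520.6, 73.3, 43.7]
ee_rot: [-180.0, 0.0, 120.0]
force: [-0.0, 0.1, -0.0]
gripper_width: 0.1
gripper_force: 0.4
```

```bash
cat > look.py <<'E'
from fit import *
import sys
st=env.state(); s=cams.grab_frame("side"); p=st["ee_pos"]
cv2.imwrite(f"pics/{sys.argv[1]}.png",cv2.resize(s[270:390,200:340],(700,600),interpolation=cv2.INTER_CUBIC))
C=cam("side"); b,g,r=[s[...,i].astype(int) for i in range(3)]
m=((r>1.3*g)&(r-b>25)).astype(np.uint8); k,l,stt,ce=cv2.connectedComponentsWithStats(m[290:350,235:295])
i=1+stt[1:,4].argmax(); u=ce[i]+[235,290]
q=p[:2]-[544.8,32.3]; print("along",-q@[.5,-.866],"lat",q@[.866,.5],st["force"],"egg",stt[i],u,back(C,u,58))
E
python3 look.py p3
```

```text
along 47.566827486402964 lat -0.4753638103458222 [-0.00077815  0.12447054 -0.04002442] egg [ 17  17  25  26 488] [263.61270492 320.        ] [[542.5298893   29.94073726  58.        ]]
```

View pics/p3.png

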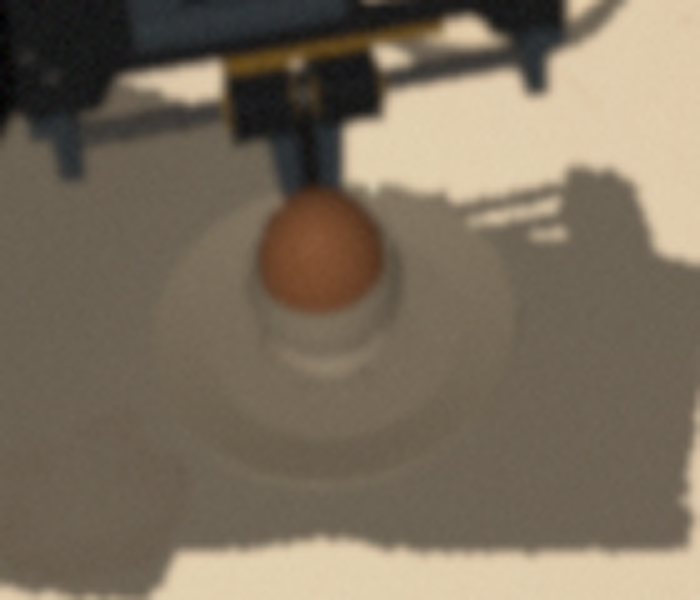

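The side view shows the cup now close to the saucer's middle with almost no force on the tool. I'll back off, rise and look straight down.

apply_moves --pt "0.005 0 0 0 -1" --pt "0.015 0 0 0 -1" --pt "0.025 0 0 0 -1" --pt "0.025 0 -0.03 0 -1" --pt "0.025 0 -0.07 0 -1"

```text
time_s: 7.3
ee_pos: [505.8, 95.6, 112.8]
ee_rot: [-179.7, -0.1, 120.0]
force: [0.5, 0.7, -0.2]
gripper_width: 0.8
gripper_force: 0.0
```

apply_moves --pt "0 0 -0.045 0 -1" --pt "0 0 -0.09 0 -1" --pt "0 0 -0.12 0 -1" --pt "-0.04 0 -0.12 0 -1" --pt "-0.08 0 -0.12 0 -1"

```text
time_s: 7.8
ee_pos: [548.4, 26.5, 235.5]
ee_rot: [179.8, 0.1, 120.2]
force: [0.3, -0.3, -0.6]
gripper_width: 0.7
gripper_force: 0.0
```

apply_moves --pt "-0.04 0 0 0 -1" --pt "-0.07 0 0 0 -1" --pt "-0.07 0 0 0 -1" --pt "-0.07 0 0 0 -1"

```text
time_s: 8.2
ee_pos: [582.6, -34.5, 233.3]
ee_rot: [-180.0, -0.1, 119.9]
force: [0.6, -1.1, -0.5]
gripper_width: 0.4
gripper_force: 0.0
```

```bash
python3 look.py p4; cat > wl.py <<'E'
from fit import *
import sys
st=env.state(); im=cams.grab_frame("wrist"); C=cam("wrist",st); print(st["ee_pos"],C[2])
S,n,e=saucer(im,C,[544.8,32.3]); S,n,e=saucer(im,C,S[:2],band=4); print("S",S,n,e); S=S[:2]
u0=(proj(C,[[*S,20]])[0]-[85,85]).astype(int).clip(0); x,y=u0
big=cv2.resize(im[y:y+170,x:x+170],None,fx=3.4,fy=3.4,interpolation=cv2.INTER_CUBIC); big0=big.copy()
def dr(P,col): cv2.polylines(big,[((proj(C,P)-u0+.5)*3.4).astype(np.int32)],True,col,1)
dr(circ(S,65,13),(0,0,255)); dr(circ(S,26,8),(0,255,0)); dr(circ(S,27,35),(255,0,0)); dr(circ(S,22,50),(255,255,0))
print("crop origin",u0); cv2.imwrite(f"pics/{sys.argv[1]}.png",big); np.savez("w.npz",K=C[0],A=C[1],e=C[2])
E
python3 wl.py w5
```

```text
along -76.71525690176001 lat -0.7000136280175013 [ 0.56670421 -1.07922722 -0.45620816] egg [ 18  17  24  24 450] [264.15555556 318.74      ] [[542.46266928  32.67661903  58.        ]]
[582.3073137  -33.95514703 233.46652234] [543.92830771  33.34118837 385.11479695]
S [544.56475437  32.54154919  63.7210961 ] 98 0.26517404566758174
crop origin [228  39]
```

View pics/w5.png

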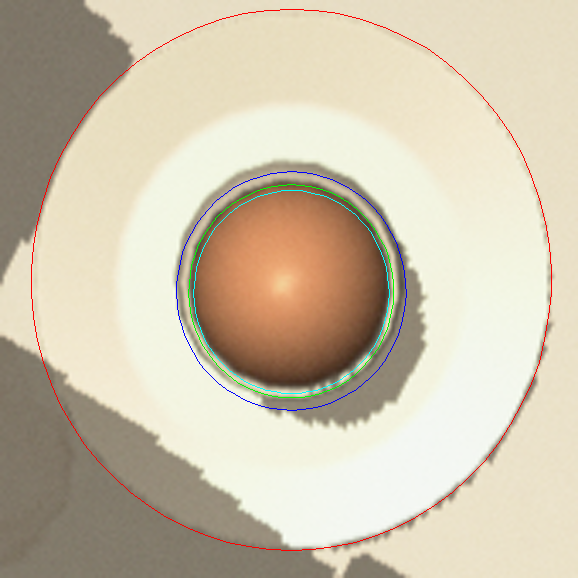

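The look-down shows the egg centred about 1.6 mm from the saucer's centre, and the saucer hasn't moved. I'll check that the cup is level and has dropped into the well, comparing it with cup_b in the side view.

```bash
python3 - <<'E'
from fit import *
st=env.state(); im=cams.grab_frame("wrist"); C=cam("wrist",st); s=cams.grab_frame("side"); Cs=cam("side")
def eggm(img,u,w):
    r0=np.array(u).astype(int)-w; c=img[r0[1]:r0[1]+2*w,r0[0]:r0[0]+2*w].astype(int); b,g,r=c[...,0],c[...,1],c[...,2]
    m=((r>1.25*g)&(r-b>25)).astype(np.uint8); k,l,t,ce=cv2.connectedComponentsWithStats(m); i=1+t[1:,4].argmax(); return ce[i]+r0,t[i,4],t[i,:4]
for n,c0,u in (("a",[544.6,32.5],(264,319)),("b",[533,232],(294,239))):
    S,k,e=saucer(s,Cs,c0); S,k,e=saucer(s,Cs,S[:2],band=5); E=eggm(s,u,20)
    print(n,S,k,round(e,2),E,"egg-S side@58",back(Cs,E[0],58)[0,:2]-S[:2])
u=proj(C,[[544.6,32.5,45]])[0]; E=eggm(im,u,40); print("wrist egg",E, back(C,E[0],50))
x,y=(u-38).astype(int)
P=cv2.resize(im[y:y+76,x:x+76],(560,560),interpolation=cv2.INTER_CUBIC)
f=lambda x,y:cv2.resize(s[y:y+56,x:x+48],(240,280),interpolation=cv2.INTER_CUBIC)
cv2.imwrite("pics/m6.png",np.hstack([P,np.vstack([f(240,300),f(270,220)])])); print(x,y)
E
```

```text
a [543.20044334  31.86107639  64.15902084] 74 0.59 (array([264.17473684, 318.74526316]), np.int32(475), array([ 8,  7, 25, 25], dtype=int32)) egg-S side@58 [-0.70239355  0.81436478]
b [530.06359437 231.51448633  62.50023013] 75 0.95 (array([290.66834171, 244.45226131]), np.int32(199), array([ 0, 21, 31, 10], dtype=int32)) egg-S side@58 [ -2.76371162 -12.75592991]
wrist egg (array([312.6382655 , 122.36972233]), np.int32(2629), array([12,  8, 57, 59], dtype=int32)) [[543.23461869  34.14038591  50.        ]]
275 87
```

View pics/m6.png

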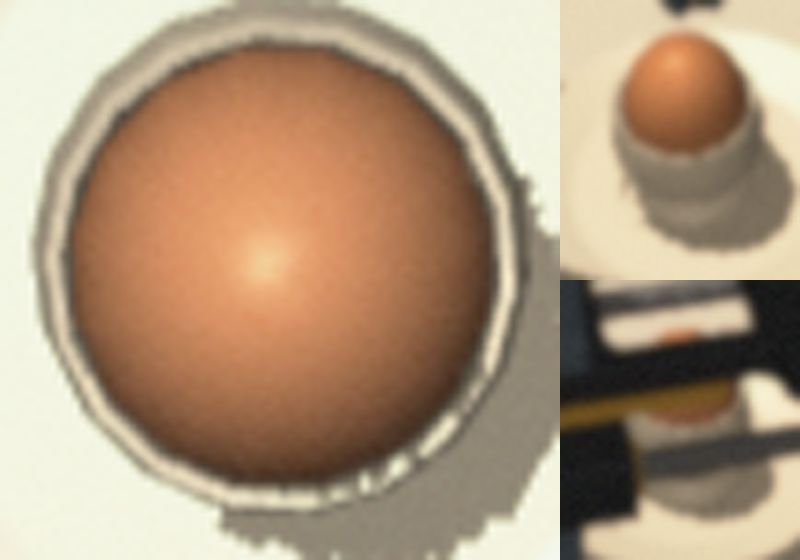

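The cup still leans forward about 5–6°: the rear of its bowl shows below the lip at the top, crop (280,10), but not at the bottom. The foot therefore needs a few more millimetres. I'll go back and push further in small steps, watching the egg in the side view.

apply_moves --pt "0.045 0 0 0 -1" --pt "0.09 0 0 0 -1" --pt "0.13 0 0 0 -1" --pt "0.149 0 0 0 -1" --pt "0.149 0 0 0 -1"

```text
time_s: 8.9
ee_pos: [506.7, 96.7, 234.2]
ee_rot: [180.0, -0.0, 120.2]
force: [0.6, -0.5, 0.4]
gripper_width: 0.2
gripper_force: 0.0
```

apply_moves --pt "0 0 0.045 0 -1" --pt "0 0 0.09 0 -1" --pt "0 0 0.12 0 -1" --pt "0 0 0.13 0 -1" --pt "0 0 0.13 0 -1"

```text
time_s: 9.4
ee_pos: [508.3, 93.7, 102.9]
ee_rot: [-179.9, -0.0, 120.0]
force: [0.6, 1.6, 0.5]
gripper_width: 0.2
gripper_force: 0.0
```

apply_moves --pt "0 0 0.03 0 -1" --pt "0 0 0.05 0 -1" --pt "0 0 0.06 0 -1" --pt "0 0 0.06 0 -1" --pt "0 0 0.06 0 -1"

```text
time_s: 9.9
ee_pos: [509.9, 94.2, 45.1]
ee_rot: [179.9, 0.1, 120.0]
force: [-0.2, -0.8, 0.0]
gripper_width: 0.6
gripper_force: 0.0
```

```bash
python3 look.py q0; python3 -c "
from workcell import env; print(env.state()['ee_pos'])"
```

```text
along 71.07414128375991 lat 0.6927407237281678 [-0.16517757 -0.80113549  0.03162742] egg [ 17  16  26  25 479] [264.3736952  318.70146138] [[542.79043327  32.85709737  58.        ]]
[509.89780334  94.24167576  45.19483043]
```

apply_moves --pt "-0.005 0 0.001 0 -1" --pt "-0.01 0 0.001 0 -1" --pt "-0.014 0 0.001 0 -1" --pt "-0.017 0 0.001 0 -1" --pt "-0.019 0 0.001 0 -1"

```text
time_s: 10.45
ee_pos: [518.3, 77.2, 42.8]
ee_rot: [180.0, 0.0, 119.9]
force: [-0.0, -0.3, 0.6]
gripper_width: 0.4
gripper_force: 0.0
```

apply_moves --pt "-0.0005 0 0 0 -1" --pt "-0.001 0 0 0 -1" --pt "-0.0015 0 0 0 -1" --pt "-0.002 0 0 0 -1" --pt "-0.002 0 0 0 -1"

```text
time_s: 10.95
ee_pos: [519.1, 75.9, 42.7]
ee_rot: [-180.0, 0.0, 120.0]
force: [-0.7, 0.6, 0.4]
gripper_width: 0.6
gripper_force: 0.0
```

```bash
python3 look.py q1
```

```text
along 50.64046097772075 lat -0.49189120585543833 [-0.71224185  0.60081895  0.43118748] egg [ 17  16  26  25 477] [264.28301887 318.71907757] [[542.6553921   32.77892665  58.        ]]
```

apply_moves --pt "-0.0003 0 0 0 -1" --pt "-0.0006 0 0 0 -1" --pt "-0.0009 0 0 0 -1" --pt "-0.0012 0 0 0 -1" --pt "-0.0015 0 0 0 -1"

```text
time_s: 11.5
ee_pos: [519.9, 74.6, 42.8]
ee_rot: [180.0, 0.0, 120.0]
force: [0.3, -0.8, -0.1]
gripper_width: 0.6
gripper_force: 0.0
```

```bash
python3 look.py q2
```

```text
along 49.04874061307024 lat -0.45432179355688973 [ 0.27607903 -0.82062572 -0.13010164] egg [ 17  16  26  25 477] [264.29350105 318.71278826] [[542.66777803  32.79634344  58.        ]]
```

apply_moves --pt "-0.0003 0 0 0 -1" --pt "-0.0006 0 0 0 -1" --pt "-0.0009 0 0 0 -1" --pt "-0.0012 0 0 0 -1" --pt "-0.0015 0 0 0 -1"

```text
time_s: 12.05
ee_pos: [520.6, 73.3, 42.7]
ee_rot: [-180.0, 0.0, 120.0]
force: [-0.4, 1.0, -0.5]
gripper_width: 0.0
gripper_force: 0.4
```

```bash
python3 look.py q3
```

```text
along 47.647585278419136 lat -0.48770271451978786 [-0.43991019  0.95961295 -0.50797883] egg [ 17  17  25  25 478] [264.24476987 319.35355649] [[543.07332306  31.51190774  58.        ]]
```

apply_moves --pt "-0.0003 0 0 0 -1" --pt "-0.0006 0 0 0 -1" --pt "-0.0009 0 0 0 -1" --pt "-0.0012 0 0 0 -1" --pt "-0.0012 0 0 0 -1"

```text
time_s: 12.6
ee_pos: [521.2, 72.2, 42.7]
ee_rot: [180.0, 0.0, 120.0]
force: [-0.2, 0.8, 0.3]
gripper_width: 0.3
gripper_force: 0.3
```

```bash
python3 look.py q4
```

```text
along 46.37839256722726 lat -0.45306212916946365 [-0.23376054  0.80420961  0.28891381] egg [ 18  17  25  25 474] [264.37974684 319.17299578] [[543.15739278  31.93157205  58.        ]]
```

apply_moves --pt "-0.0003 0 0 0 -1" --pt "-0.0006 0 0 0 -1" --pt "-0.0009 0 0 0 -1" --pt "-0.0012 0 0 0 -1" --pt "-0.0012 0 0 0 -1"

```text
time_s: 13.15
ee_pos: [521.8, 71.1, 42.7]
ee_rot: [-180.0, 0.0, 120.0]
force: [0.9, 0.7, -0.5]
gripper_width: 0.3
gripper_force: 0.3
```

```bash
python3 look.py q5
```

```text
along 45.151587197623144 lat -0.5101933792354103 [ 0.91946224  0.74427079 -0.49668095] egg [ 18  17  25  25 479] [264.43841336 319.68893528] [[543.64315472  30.94571818  58.        ]]
```

apply_moves --pt "-0.0003 0 0 0 -1" --pt "-0.0006 0 0 0 -1" --pt "-0.0009 0 0 0 -1" --pt "-0.0012 0 0 0 -1" --pt "-0.0012 0 0 0 -1"

```text
time_s: 13.7
ee_pos: [522.4, 70.1, 42.7]
ee_rot: [180.0, 0.0, 120.0]
force: [-0.6, 1.3, 0.5]
gripper_width: 0.2
gripper_force: 0.3
```

```bash
python3 look.py q6
```

```text
along 43.95788381484396 lat -0.458912874717754 [-0.63672476  1.27180149  0.5247401 ] egg [ 18  18  25  25 479] [264.58455115 320.3256785 ] [[544.36161649  29.76696212  58.        ]]
```

apply_moves --pt "-0.0003 0 0 0 -1" --pt "-0.0006 0 0 0 -1" --pt "-0.0009 0 0 0 -1" --pt "-0.0012 0 0 0 -1" --pt "-0.0012 0 0 0 -1"

```text
time_s: 14.25
ee_pos: [523.0, 69.1, 42.7]
ee_rot: [180.0, 0.0, 120.0]
force: [0.4, 1.0, -0.1]
gripper_width: 0.5
gripper_force: 0.3
```

```bash
python3 look.py q7
```

```text
along 42.7335029470092 lat -0.46714903863674806 [ 0.35594436  1.01692094 -0.06485472] egg [ 18  18  25  25 476] [264.68277311 320.87394958] [[544.93384002  28.74113181  58.        ]]
```

apply_moves --pt "-0.0003 0 0 0 -1" --pt "-0.0006 0 0 0 -1" --pt "-0.0009 0 0 0 -1" --pt "-0.0012 0 0 0 -1" --pt "-0.0012 0 0 0 -1"

```text
time_s: 14.8
ee_pos: [523.4, 68.3, 42.8]
ee_rot: [-180.0, -0.0, 120.0]
force: [-1.1, 2.1, 0.4]
gripper_width: 0.1
gripper_force: 1.5
```

```bash
python3 look.py q8
```

```text
along 41.82657007308349 lat -0.5122336094557554 [-1.13658591  2.06923837  0.43530522] egg [ 18  19  25  25 480] [264.70625 321.31875] [[545.30565471  27.88369745  58.        ]]
```

The force has risen to about 2 N, so the foot has probably met the far wall of the well. I'll back off and look.

apply_moves --pt "0.002 0 0 0 -1" --pt "0.005 0 0 0 -1" --pt "0.015 0 0 0 -1" --pt "0.03 0 0 0 -1" --pt "0.03 0 -0.04 0 -1"

```text
time_s: 15.35
ee_pos: [503.5, 95.2, 79.0]
ee_rot: [-179.3, -0.3, 120.1]
force: [1.1, -1.0, 0.1]
gripper_width: 0.6
gripper_force: 0.0
```

apply_moves --pt "0 0 -0.045 0 -1" --pt "0 0 -0.09 0 -1" --pt "0 0 -0.13 0 -1" --pt "0 0 -0.15 0 -1" --pt "-0.04 0 -0.15 0 -1"

```text
time_s: 15.85
ee_pos: [528.6, 63.0, 236.8]
ee_rot: [179.6, 0.1, 120.3]
force: [0.1, -0.2, 0.6]
gripper_width: 0.6
gripper_force: 0.0
```

apply_moves --pt "-0.04 0 0 0 -1" --pt "-0.08 0 0 0 -1" --pt "-0.11 0 0 0 -1" --pt "-0.11 0 0 0 -1" --pt "-0.11 0 0 0 -1"

```text
time_s: 16.35
ee_pos: [583.0, -35.2, 232.2]
ee_rot: [-180.0, -0.1, 119.9]
force: [-0.1, 1.2, 0.3]
gripper_width: 0.4
gripper_force: 0.0
```

```bash
python3 look.py r1; python3 wl.py r2; python3 - <<'E'
import cv2,numpy as np
a=cv2.imread("pics/r2.png"); b=cv2.resize(cv2.imread("pics/r1.png")[100:500,100:540],(220,200))
from fit import *
st=env.state(); im=cams.grab_frame("wrist"); C=cam("wrist",st); u=proj(C,[[544.6,32.5,45]])[0]; x,y=(u-38).astype(int)
P=cv2.resize(im[y:y+76,x:x+76],(560,560),interpolation=cv2.INTER_CUBIC)
c=im[y:y+76,x:x+76].astype(int); m=((c[...,2]>1.25*c[...,1])&(c[...,2]-c[...,0]>25)).astype(np.uint8)
k,l,t,ce=cv2.connectedComponentsWithStats(m); i=1+t[1:,4].argmax(); print("egg",back(C,ce[i]+[x,y],50),t[i])
q=np.zeros((560,800,3),np.uint8); q[:,:560]=P; q[:240,560:]=cv2.resize(a,(240,240)); q[240:440,560:780]=b
cv2.imwrite("pics/r3.png",q)
E
```

```text
along -77.55213088405155 lat -0.6709911788092242 [-0.08704621  1.24979884  0.26920594] egg [ 18  19  24  24 448] [264.41071429 321.25892857] [[544.77952921  27.85954629  58.        ]]
[582.76616497 -34.6581182  232.42332278] [544.39148167  32.63040705 384.07616367]
S [544.72857102  32.04860382  63.78087286] 102 0.3558306013968249
crop origin [228  39]
egg [[545.73159997  29.65922102  50.        ]] [  10   13   56   59 2601]
```

View pics/r3.png

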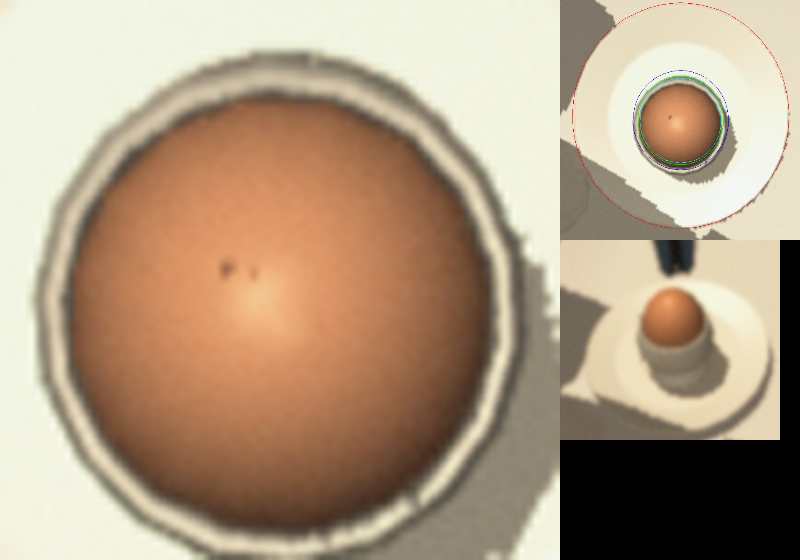

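The look-down view shows the bowl nearly concentric with the egg at crop (280,310), about 2.8 mm past the saucer's centre. To check for level by numbers, I'll take the same view over the seated cup_b as a reference.

```bash
cat > sv.py <<'E'
from fit import *
import sys
st=env.state(); im=cams.grab_frame("wrist"); C=cam("wrist",st)
cv2.imwrite(f"pics/{sys.argv[1]}.png",im); np.savez(sys.argv[1]+".npz",K=C[0],A=C[1],e=C[2])
E
python3 sv.py A
```

apply_moves --pt "0.04 0.02 0 0 -1" --pt "0.08 0.04 0 0 -1" --pt "0.12 0.06 0 0 -1" --pt "0.16 0.08 0 0 -1" --pt "0.178 0.092 0 0 -1"

```text
time_s: 17.05
ee_pos: [572.8, 168.6, 233.1]
ee_rot: [180.0, -0.1, 120.2]
force: [1.0, 0.0, 0.1]
gripper_width: 0.5
gripper_force: 0.0
```

apply_moves --pt "0 0 0 0 -1" --pt "0 0 0 0 -1" --pt "0 0 0 0 -1"

```text
time_s: 17.35
ee_pos: [574.0, 163.6, 232.8]
ee_rot: [-180.0, 0.0, 119.9]
force: [0.2, 0.6, 0.0]
gripper_width: 0.3
gripper_force: 0.0
```

```bash
python3 sv.py B; cat > prof.py <<'E'
from fit import *
import sys
d=np.array([.5,-.866]); l=np.array([.866,.5])
for n,c0 in (("A",(544.6,32.2)),("B",(534.7,232.3))):
    im=cv2.imread(f"pics/{n}.png"); D=np.load(n+".npz"); C=(D["K"],D["A"],D["e"])
    S,k,e=saucer(im,C,c0); S,k,e=saucer(im,C,S[:2],band=5); S=S[:2]
    u=proj(C,[[*S,45]])[0]; x,y=(u-42).astype(int); c=im[y:y+84,x:x+84].astype(int)
    m=((c[...,2]>1.3*c[...,1])&(c[...,2]-c[...,0]>20)).astype(np.uint8); k,L,t,ce=cv2.connectedComponentsWithStats(m); i=1+t[1:,4].argmax()
    cn=max(cv2.findContours((L==i).astype(np.uint8),0,2)[0],key=cv2.contourArea); el=cv2.fitEllipse(cn)
    E=back(C,np.array(el[0])+[x,y],50)[0,:2]; print(n,"S",S,"cam",C[2][:2],"egg-S along,lat",(E-S)@d,(E-S)@l,"cam-E",(C[2][:2]-E)@d,el[1])
    for nm,v in (("rear",-d),("front",d),("left",l),("right",-l)):
        acc=0
        for a in np.radians([-20,-10,0,10,20]):
            w=np.array([v[0]*np.cos(a)-v[1]*np.sin(a),v[0]*np.sin(a)+v[1]*np.cos(a)])
            rr=np.arange(19,33,.5); q=proj(C,np.c_[E+rr[:,None]*w,np.full(len(rr),40.)]).astype(np.float32)
            acc=acc+cv2.remap(im,q[:,:1].copy(),q[:,1:].copy(),1)[:,0].astype(float).mean(1)/5
        print(nm,*acc.astype(int))
E
python3 prof.py
```

```text
A S [544.72832679  32.03889563] cam [544.25277928  32.87779813] egg-S along,lat 2.4784617240887052 -0.37164374074352624 cam-E -3.4427250389593156 (55.4791259765625, 57.20161056518555)
rear 119 114 110 104 95 89 97 135 171 184 174 155 139 134 157 198 225 234 236 237 236 236 237 237 236 236 237 237
front 83 79 74 70 65 60 59 65 81 115 154 187 197 171 130 107 118 138 153 163 169 174 177 182 187 193 198 205
left 86 82 78 74 69 65 65 81 116 160 194 185 140 107 105 129 147 158 167 178 187 190 192 196 198 203 211 215
right 116 113 109 104 98 91 86 91 116 160 187 184 160 146 166 204 230 236 237 237 237 237 238 237 237 237 237 237
B S [531.39162132 233.75678512] cam [535.527096   231.12528866] egg-S along,lat -1.5593703640614252 0.766300633209082 cam-E 5.905983639653373 (55.904502868652344, 58.334327697753906)
rear 121 117 113 109 102 92 90 114 153 177 176 166 168 197 223 233 235 236 236 236 236 236 236 236 236 235 235 236
front 75 71 68 63 59 56 56 67 90 127 165 188 181 145 101 89 101 124 144 157 164 170 171 173 177 185 190 199
left 83 79 76 71 66 62 66 82 116 162 198 187 145 110 105 130 151 164 170 173 176 185 191 193 195 202 211 214
right 113 110 106 102 97 91 85 89 112 152 185 186 167 148 169 205 227 235 236 237 237 237 236 236 236 237 237 236
```

apply_moves --pt "-0.04 -0.02 0 0 -1" --pt "-0.08 -0.04 0 0 -1" --pt "-0.12 -0.06 0 0 -1" --pt "-0.16 -0.08 0 0 -1" --pt "-0.185 -0.091 0 0 -1"

```text
time_s: 17.9
ee_pos: [587.3, -45.7, 233.0]
ee_rot: [-180.0, 0.1, 119.7]
force: [1.1, -0.3, -0.0]
gripper_width: 0.2
gripper_force: 0.0
```

apply_moves --pt "0 0 0 0 -1" --pt "0 0 0 0 -1" --pt "0 0 0 0 -1"

```text
time_s: 18.2
ee_pos: [587.6, -41.0, 232.8]
ee_rot: [180.0, -0.0, 120.0]
force: [0.6, 0.8, -0.8]
gripper_width: 0.5
gripper_force: 0.0
```

```bash
python3 sv.py A; python3 prof.py; python3 look.py r9; python3 - <<'E'
# side view: egg of cup_b, unobstructed at the start and now, relative to saucer_b
from fit import *
C=cam("side"); s0=cv2.imread("pics/side0.png"); s=cams.grab_frame("side")
def egg2(s,x0,y0):
    c=s[y0:y0+50,x0:x0+44].astype(int); m=((c[...,2]>1.3*c[...,1])&(c[...,2]-c[...,0]>25)).astype(np.uint8)
    k,L,t,ce=cv2.connectedComponentsWithStats(m); i=1+t[1:,4].argmax(); return ce[i]+[x0,y0],t[i]
for nm,im in (("start",s0),("now",s)):
    print(nm,"eggA",*egg2(im,243,292),"eggB",*egg2(im,272,217))
E
```

```text
A S [545.0339829   32.00525166] cam [549.13439431  26.37345866] egg-S along,lat 2.2400854245445903 -0.6632807044015608 cam-E 4.687253020559066 (55.81835174560547, 58.1618766784668)
rear 121 117 113 108 101 92 91 118 155 178 178 164 158 180 213 230 235 236 236 236 236 236 236 236 236 236 236 236
front 78 74 69 65 59 56 58 67 92 128 169 194 187 147 101 91 104 127 144 158 165 170 172 174 178 186 191 199
left 84 81 77 73 68 64 64 76 111 163 198 190 145 110 107 127 149 163 170 175 182 187 193 197 206 212 213 215
right 114 111 107 102 97 90 84 90 116 160 187 180 157 146 172 210 230 235 237 237 237 237 237 237 237 237 237 237
B S [531.39162132 233.75678512] cam [535.527096   231.12528866] egg-S along,lat -1.5593703640614252 0.766300633209082 cam-E 5.905983639653373 (55.904502868652344, 58.334327697753906)
rear 121 117 113 109 102 92 90 114 153 177 176 166 168 197 223 233 235 236 236 236 236 236 236 236 236 235 235 236
front 75 71 68 63 59 56 56 67 90 127 165 188 181 145 101 89 101 124 144 157 164 170 171 173 177 185 190 199
left 83 79 76 71 66 62 66 82 116 162 198 187 145 110 105 130 151 164 170 173 176 185 191 193 195 202 211 214
right 113 110 106 102 97 91 85 89 112 152 185 186 167 148 169 205 227 235 236 237 237 237 236 236 236 237 237 236
along -84.56298205227051 lat 0.6982482804036891 [0.34977947 0.24414777 0.3308907 ] egg [ 18  18  24  25 452] [264.46902655 321.16814159] [[544.80637691  28.06453776  58.        ]]
start eggA [263.78043478 315.41521739] [  9  11  25  25 460] eggB [294.50326797 239.49019608] [ 13  13  20  19 306]
now eggA [264.41241685 321.1751663 ] [ 10  16  24  25 451] eggB [293.58461538 234.19230769] [ 14  12  17  11 130]
```

From a matching viewpoint, cup_a's profile is nearly identical to the level cup_b's. It is about 2.3 mm off the saucer's centre, inside the 3 mm of play, and the saucer hasn't moved. I'll hand in.

```bash
python3 -c "
from workcell import env; print(env.job_done())"
```

```text
the job is handed in; nothing more can be done
None
```

I handed the job in at about 18 s: cup_a measured level, seated in its well about 2.3 mm off the saucer's centre with its egg still in it, and its saucer had not visibly moved; the hand-in returned no verdict.

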